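# Lift the four-petalled rosette out of its die

### The arm

A 6-joint arm with a two-finger parallel gripper is mounted at the origin on the work surface. World frame = base frame: x ahead of the robot, y to its left, z up, the work surface at z = 0. Lengths are in mm, angles in degrees, forces in N, time in s.
With the tool pointing down it reaches from about 300 to 850 mm from the base axis. Payload 4.2 kg.
Tool frame: the origin (TCP) lies at the very end of the fingers, on their centre line; the grasp point (between the pads) lies 19 mm behind it; z points along the fingers, y is the line along which they close (so a half turn about z gives the same grasp; the last joint's range is limited). The gripper opens to 91 mm and grips with 3 to 60 N. Pads are 32 mm wide; open, the fingers measure 118 mm over their backs; the gripper's body (76 mm by 178 mm) begins 60 mm behind the grasp point.
Start: joints at [72.193, 18.312, 89.639, -0, 72.044, -1.146], TCP at [164.865, 550.874, 213.976] pointing down, gripper open.
Joint ranges: [-177.97, 177.97], [-48.28, 115.42], [12.27, 149.76], [-77.06, 257.06], [2.81, 150.46], [-146.56, 146.56]. Speed limits (degrees/s): [147.25, 147.25, 180, 180, 180, 180].

### API

Orientations are given as [roll, pitch, yaw] about the fixed x, y, z axes, in that order (R = Rz(yaw) Ry(pitch) Rx(roll)).
In Python, from workcell import * gives the robot as it stands.
- The arm moves only by the tool move_arm, never from a script. Its argument "motion" is a list of rows, each a list of 3 entries, a list of its own where there are three numbers: the finger opening in mm, from 0 to 91.2, then the shift along the world's x, y, z in units of 25 mm (1.0 is 25 mm), then the turn, a rotation vector about the world's x, y, z in units of 4 degrees (1.0 is 4 degrees). In form: [[grip, [x, y, z], [ax, ay, az]], ...]. A call has 1 to 20 rows; each row shifts and turns the commanded pose from where the row before left it; what a row does not reach is not made up. A row lasts 1/12 s, in which the tool goes at most 41.7 mm and 7.16 degrees, less where a joint would pass 70% of its speed; a pose out of reach is approached as far as the arm can. A call with a number of a shift or a turn outside -1 to 1 is refused whole. A call with a gripper value outside its range is refused whole. The fingers move at their own pace and stop on an object; "grip_force" is the grip in N (left out, the last holds). Time passes only in rows, so rows that do not move let the fingers close. It gives the time, the measured TCP pose, the force, the opening and the grip force at its end, in the units of the state.
- state(): the state, without advancing time (a new reading comes with each control period).
- grab_frame(name): name is "scene" or "top" or "wrist"; returns the picture (384x512x3 uint8, blue, green, red); there is no depth.
- camera_info(name): a dict with "fx", "fy", "cx", "cy" (pixels), "rvec" (rotation vector, rad) and "tvec" (3), from world to camera coordinates, as OpenCV has them. Camera axes: x right, y down, z forward; pixel columns grow to the right and rows downward; lengths in mm; the calibration is good to about 2 mm. A picture is of the moment at which its call begins: read the wrist's pose just before it. camera_info takes no time and is no camera call; for the wrist camera it gives the pose at the moment of the call.
- job_done(): hands the job in; it is judged then, once.
The state is a dict: "time_s": time; "qpos": joint angles; "qvel": joint speeds; "effort": joint torques, N m; "ee_pos": TCP position; "ee_rot": TCP orientation; "force": force on the tool from outside, world axes, zero at the start; "torque": the same for the moment, N m; "gripper_width": finger opening in mm; "gripper_force": force on a finger pad.
Only numpy, scipy, OpenCV 4.12 (cv2) and the standard library are available. Lean on these libraries where they do the work, as an engineer would, in place of code of your own. Each camera call takes 0.05 s, during which the arm holds its last target. There are 200 camera calls.

### The job

Two steel dies on the bench each hold a freshly pressed brass drawer-pull rosette with a copper stem. Lift the four-petalled rosette out of its die and set it down gently, stem up and flat on the floor, in the empty compartment of the wooden tray. Leave the plain round rosette in its die and do not disturb the rosette already in the tray.

Things in the scene. Friction and masses are not known exactly. Their poses are not given: they have to be found in the camera images.
- rosette: Brass rosette to move, about 150 g, stem up in a die's recess, its underside 35 mm above the bench. Four round petals, 66 mm across, tips 12 mm above its underside; flat 30 mm foot; upright copper stem in the middle, 12 mm diameter, top 55 mm above the underside: the place to grip (45 mm of it stands above the die). Origin: centre of the underside; z up the stem, x and y towards petals.
- round_rosette: Round brass saucer without petals, 66 mm diameter, 12 mm high, with the same stem; stays in its die. Origin: centre of the underside, z up. Both dies: fixed square steel blocks, 100 x 100 x 45 mm high, with a round recess in the top, 76 mm diameter, 10 mm deep, its floor 35 mm above the bench. The dies stand 0.15 to 0.35 m apart; which is on which side varies.
- tray_rosette: A finished four-petalled rosette, the same as the one to be moved, that already stands stem up in one compartment of the tray and must stay there. Origin: centre of the underside, z up the stem.
- tray_empty (a point): Centre of the floor of the tray's empty compartment, 5 mm above the bench. Wooden tray with grey-lined floor, fixed, turned any way, 220 x 120 x 18 mm high, 5 mm walls, a full-height divider across the middle: two compartments, each 102 (x) by 110 mm (y) inside. Site x: along the tray, away from the other compartment, whose centre is 107 mm towards -x; z up.
There are look-alikes about, which are no part of the job. What is shaped like the rosette but green or purple is not meant.

How it is judged (in metres and radians):
On the way:
1. the four-petalled rosette is lifted out, clear of its die: its underside more than 70 mm above the bench (height (world z) of rosette above 0.07 m), for 0.2 s.
At the end, for the whole second after the job is handed in: The four-petalled rosette stands released and at rest in the empty compartment: within 30 mm of its centre, underside within 5 mm of the floor, stem within 10 degrees of vertical; the round rosette and the one already in the tray are within 15 mm of where they were (horizontal distance between rosette and tray_empty below 0.03 m and z of rosette in the frame of tray_empty below 0.005 m and angle between rosette's own z axis and vertical below 0.17 rad and linear speed of rosette below 0.03 m/s and distance of each of round_rosette, tray_rosette from where it was at the start of the episode below 0.015 m); the robot touches nothing.
It fails at once if the round rosette is moved by more than 15 mm (distance of round_rosette from where it was at the start of the episode above 0.015 m).
It fails at once if the rosette already in the tray is moved by more than 15 mm (distance of tray_rosette from where it was at the start of the episode above 0.015 m).
It fails at once if the four-petalled rosette is dropped into the tray: let go with its underside more than 25 mm above the floor of the compartment (contact force between the fingers and rosette below 0.05 N and z of rosette in the frame of tray_empty above 0.025 m and horizontal distance between rosette and tray_empty below 0.09 m).
It also fails if it takes over 35 s, if anything falls off the work surface, if the arm or the gripper's body presses on something with over 40 N, if the wrist force passes 120 N, or if a joint passes its speed limit or range.

## Working session

There is one attempt and no reset: what is moved stays moved. The work goes in short steps, Python scripts to look and compute and a tool call to move; the robot and the scene stay as the last step left them, time stands still between calls to the robot, and variables do not carry over. Pictures are saved under pics/ and viewed, at most 10 in all, crops included, and the job is handed in when it is done.

Besides the shell and the picture viewer there is one more tool, called after "Call:" as name(argument=value, ...), one argument or row to a line, values as JSON. move_arm: Moves the arm, as the interface text tells. Shifts and turns lie within -1 to 1; 1 stands for 25 mm of shift or 4 degrees of turn. Its arguments: {"type":"object","properties":{"motion":{"type":"array","items":{"type":"array"}},"grip_force":{"type":"number"}},"required":["motion"]}

```bash
mkdir -p pics && cat > h.py <<'E'
from workcell import *
import numpy as np, cv2
def ray(ci,u,v,z):
    R=cv2.Rodrigues(np.array(ci["rvec"],float))[0];t=np.array(ci["tvec"],float).ravel()
    d=R.T@np.array([(u-ci["cx"])/ci["fx"],(v-ci["cy"])/ci["fy"],1]);o=-R.T@t
    return o+d*(z-o[2])/d[2]
def proj(ci,p):
    K=np.array([[ci["fx"],0,ci["cx"]],[0,ci["fy"],ci["cy"]],[0,0,1.]])
    return cv2.projectPoints(np.array(p,float).reshape(-1,1,3),np.array(ci["rvec"],float),np.array(ci["tvec"],float),K,None)[0].reshape(-1,2)
E
python3 - <<'E'
from h import *
a=grab_frame("top");b=grab_frame("scene")
cv2.imwrite("pics/top.png",a);cv2.imwrite("pics/scene.png",b)
cv2.imwrite("pics/top1.png",cv2.resize(a,(800,600),interpolation=cv2.INTER_CUBIC))
print(camera_info("top"),camera_info("scene"))
E
```

```text
{'fx': 408.37643246700867, 'fy': 408.37643246700867, 'cx': 254.78077251753754, 'cy': 194.41418564767545, 'rvec': array([ 2.16956516, -2.16447185,  0.1041573 ]), 'tvec': array([-44.53505593, 520.60165399, 919.50168158])} {'fx': 404.69646465458817, 'fy': 404.69646465458817, 'cx': 251.39399026042872, 'cy': 194.77035762619133, 'rvec': array([ 1.70416347,  1.4632406 , -0.83580511]), 'tvec': array([ -41.17647765, -210.03492454, 1421.62208777])}
```

View pics/top1.png

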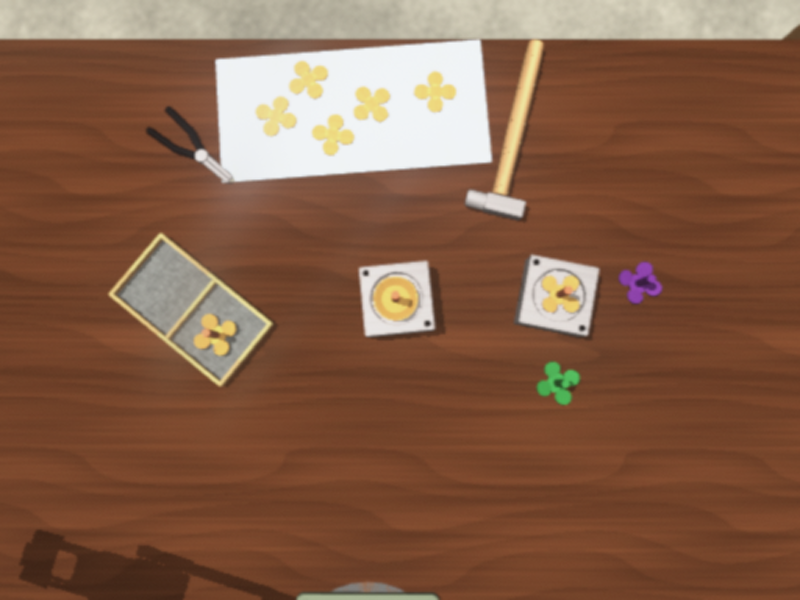

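View pics/scene.png

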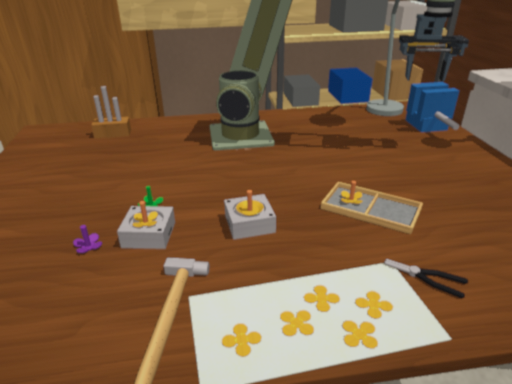

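The top view (800x600) has several four-petalled shapes:
- Brass in a die at (558,296).
- Round brass in a die at (397,299).
- Brass in the tray at (215,335).
- Green at (558,383) and purple at (640,283).
- Flat printed flowers on the white sheet.

The one in the right-hand die at (558,296) fits: brass, four petals and in a die. The empty compartment is near (163,282). I'll confirm with one crop while measuring.

```bash
python3 - <<'E'
from h import *
a=cv2.imread("pics/top.png");b=cv2.imread("pics/scene.png");T=camera_info("top");S=camera_info("scene")
c1=cv2.resize(a[155:225,320:390],(400,400),interpolation=cv2.INTER_CUBIC)
c2=cv2.resize(b[180:260,105:185],(400,400),interpolation=cv2.INTER_CUBIC)
cv2.imwrite("pics/crop.png",np.hstack([c1,c2]))
h=cv2.cvtColor(a,cv2.COLOR_BGR2HSV)
for n,(x0,y0,x1,y1) in dict(target=(325,158,390,220),round=(225,160,285,220)).items():
    r=h[y0:y1,x0:x1]; m=((r[...,1]<60)&(r[...,2]>110)).astype(np.uint8)
    cs=cv2.findContours(m,cv2.RETR_EXTERNAL,cv2.CHAIN_APPROX_NONE)[0];c=max(cs,key=cv2.contourArea)+[x0,y0]
    q=cv2.minAreaRect(c);print(n,q,ray(T,*q[0],45).round(1))
    m=((r[...,0]>14)&(r[...,0]<32)&(r[...,1]>110)&(r[...,2]>140)).astype(np.uint8)
    M=np.argwhere(m).mean(0);print(' brass',M[::-1]+[x0,y0],ray(T,M[1]+x0,M[0]+y0,46).round(1))
C=np.array([(161,235),(272,323),(222,384),(110,294)])/1.5625
P=np.array([ray(T,*c,18) for c in C]);print(P.round(1),[np.linalg.norm(P[i]-P[i-1]).round() for i in range(4)])
c=P.mean(0); ax=(P[0]+P[3]-P[1]-P[2])/2;ax/=np.linalg.norm(ax)
print('tray c',c,'empty',c+53.5*ax,'yaw',np.degrees(np.arctan2(ax[1],ax[0])))
print(state()["ee_rot"],camera_info("wrist"))
E
```

```text
target ((357.1943359375, 188.63018798828125), (46.563568115234375, 44.78211212158203), 10.619654655456543) [ 532.5 -275.9   45. ]
 brass [358.14106583 187.90282132] [ 534.  -277.8   46. ]
round ((253.52476501464844, 190.74752807617188), (44.97568130493164, 45.27418899536133), 84.2894058227539) [527.2 -40.5  45. ]
 brass [252.81866197 190.59683099] [527.4 -38.9  46. ]
[[625.5 316.1  18. ]
 [492.3 144.8  18. ]
 [401.8 216.8  18. ]
 [535.4 389.2  18. ]] [np.float64(116.0), np.float64(217.0), np.float64(116.0), np.float64(218.0)]
tray c [513.74087492 266.71588029  18.        ] empty [546.54246162 308.98059263  18.        ] yaw 52.18500903435861
[-1.79911638e+02 -1.95585369e-03  1.63338726e+02] {'fx': 270.03864924515204, 'fy': 270.03864924515204, 'cx': 256.6747978459599, 'cy': 196.68970528398103, 'rvec': array([-2.358419  , -1.75799672, -0.20873693]), 'tvec': array([-573.32651151,  -27.2056021 ,  389.75479825])}
```

View pics/crop.png

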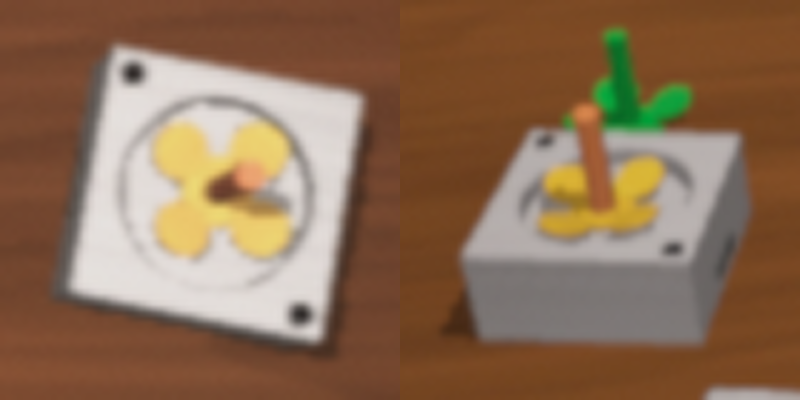

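The crop confirms it: four brass petals and a copper stem in the steel die, with the stem top at about crop (249,177). The die centre is about (533,-277). Moving there to hover.

Call:
move_arm(
  motion=[
    [60, [0.44, -1, 0], [0, 0, 0]],
    [60, [0.44, -1, 0], [0, 0, 0]],
    [60, [0.44, -1, 0], [0, 0, 0]],
    [60, [0.44, -1, 0], [0, 0, 0]],
    [60, [0.44, -1, 0], [0, 0, 0]],
    [60, [0.44, -1, 0], [0, 0, 0]],
    [60, [0.44, -1, 0], [0, 0, 0]],
    [60, [0.44, -1, 0], [0, 0, 0]],
    [60, [0.44, -1, 0], [0, 0, 0]],
    [60, [0.44, -1, 0], [0, 0, 0]],
    [60, [0.44, -1, 0], [0, 0, 0]],
    [60, [0.44, -1, 0], [0, 0, 0]],
    [60, [0.44, -1, 0], [0, 0, 0]],
    [60, [0.44, -1, 0], [0, 0, 0]],
    [60, [0.44, -1, 0], [0, 0, 0]],
    [60, [0.44, -1, 0], [0, 0, 0]],
    [60, [0.44, -1, 0], [0, 0, 0]],
    [60, [0.44, -1, 0], [0, 0, 0]],
    [60, [0.44, -1, 0], [0, 0, 0]],
    [60, [0.44, -1, 0], [0, 0, 0]],
  ],
)

```text
time_s: 1.77
ee_pos: [384.9, 49.5, 213.8]
ee_rot: [180.0, -0.0, 163.3]
force: [0.5, 0.3, 0.1]
gripper_width: 59.6
gripper_force: 0.0
```

Call:
move_arm(
  motion=[
    [60, [0.44, -1, 0], [0, 0, 0]],
    [60, [0.44, -1, 0], [0, 0, 0]],
    [60, [0.44, -1, 0], [0, 0, 0]],
    [60, [0.44, -1, 0], [0, 0, 0]],
    [60, [0.44, -1, 0], [0, 0, 0]],
    [60, [0.44, -1, 0], [0, 0, 0]],
    [60, [0.44, -1, 0], [0, 0, 0]],
    [60, [0.44, -1, 0], [0, 0, 0]],
    [60, [0.44, -1, 0], [0, 0, 0]],
    [60, [0.44, -1, 0], [0, 0, 0]],
    [60, [0.44, -1, 0], [0, 0, 0]],
    [60, [0.44, -1, 0], [0, 0, 0]],
    [60, [0.4, -1, 0], [0, 0, 0]],
    [60, [0, 0, 0], [0, 0, 0]],
    [60, [0, 0, 0], [0, 0, 0]],
  ],
)

```text
time_s: 3.02
ee_pos: [526.7, -274.8, 212.9]
ee_rot: [180.0, -0.1, 163.2]
force: [-0.8, 0.6, -1.1]
gripper_width: 59.9
gripper_force: 0.0
```

```bash
python3 - <<'E'
from h import *
s=state();w=camera_info("wrist");a=grab_frame("wrist");cv2.imwrite("pics/w1.png",a)
np.save("w1.npy",np.r_[np.ravel(w["rvec"]),np.ravel(w["tvec"])])
print(s["time_s"],s["ee_pos"],s["ee_rot"],s["qpos"])
T=camera_info("top")
top=ray(T,363.6,186,90);print('stem top (top cam)',top)
print(proj(w,[[533,-277,90],[533,-277,45],[533,-277,35]]))
E
```

```text
3.0167 [ 526.66408176 -274.7895232   212.8791402 ] [ 1.79953065e+02 -1.13318030e-01  1.63239415e+02] [-2.86755051e+01  2.01367792e+01  8.70634654e+01  2.35675139e-02
  7.29203234e+01 -1.01921819e+02]
stem top (top cam) [ 532.99751553 -278.71937697   90.        ]
[[257.1150746  198.17434725]
 [257.04585885 189.7467776 ]
 [257.03278653 188.1551185 ]]
```

View pics/w1.png

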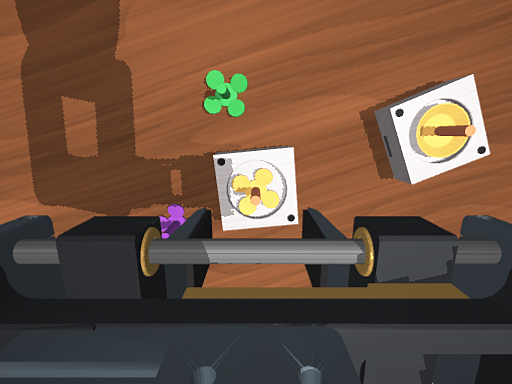

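The wrist view shows the target die at (256,188), its stem top near (256,201), with green at (225,92) and the round die at (440,130). The stem matches the estimate.

```bash
python3 - <<'E'
from h import *
w=camera_info("wrist");a=cv2.imread("pics/w1.png");h=cv2.cvtColor(a,cv2.COLOR_BGR2HSV)[180:212,240:275].astype(int)
m=(h[...,0]<16)&(h[...,1]>80)&(h[...,2]>200);P=np.argwhere(m);print(len(P),P.min(0)+[180,240],P.max(0)+[180,240])
c=P.mean(0)+[180,240];print(c,ray(w,c[1],c[0],90),ray(w,256,201,90))
E
```

```text
33 [190 251] [204 271]
[200.09090909 254.90909091] [ 534.13718529 -279.00887413   90.        ] [ 535.4993144  -278.13740466   90.        ]
```

Call:
move_arm(
  motion=[
    [50, [0.29, -0.16, -0.8], [0, 0, 0]],
    [50, [0, 0, -1], [0, 0, 0]],
    [50, [0, 0, -1], [0, 0, 0]],
    [50, [0, 0, -1], [0, 0, 0]],
    [50, [0, 0, -0.8], [0, 0, 0]],
    [50, [0, 0, -0.7], [0, 0, 0]],
    [50, [0, 0, -0.6], [0, 0, 0]],
    [50, [0, 0, -0.44], [0, 0, 0]],
    [50, [0, 0, 0], [0, 0, 0]],
    [50, [0, 0, 0], [0, 0, 0]],
  ],
)

```text
time_s: 3.9
ee_pos: [533.9, -277.4, 55.6]
ee_rot: [180.0, -0.0, 163.4]
force: [-0.4, 0.4, 0.8]
gripper_width: 49.8
gripper_force: 0.0
```

Call:
move_arm(
  motion=[
    [25, [0, 0, 0], [0, 0, 0]],
    [25, [0, 0, 0], [0, 0, 0]],
    [20, [0, 0, 0], [0, 0, 0]],
    [15, [0, 0, 0], [0, 0, 0]],
    [10, [0, 0, 0], [0, 0, 0]],
    [5, [0, 0, 0], [0, 0, 0]],
    [0, [0, 0, 0], [0, 0, 0]],
    [0, [0, 0, 0], [0, 0, 0]],
    [0, [0, 0, 0], [0, 0, 0]],
    [0, [0, 0, 0], [0, 0, 0]],
  ],
  grip_force=25,
)

```text
time_s: 4.73
ee_pos: [534.2, -278.2, 55.6]
ee_rot: [-180.0, 0.0, 163.3]
force: [-0.1, -0.5, 1.4]
gripper_width: 11.6
gripper_force: 25.0
```

Call:
move_arm(
  motion=[
    [0, [0, 0, 0.3], [0, 0, 0]],
    [0, [0, 0, 0.5], [0, 0, 0]],
    [0, [0, 0, 0.8], [0, 0, 0]],
    [0, [0, 0, 0.8], [0, 0, 0]],
    [0, [0, 0, 0.8], [0, 0, 0]],
    [0, [0, 0, 0.8], [0, 0, 0]],
    [0, [0, 0, 0.5], [0, 0, 0]],
    [0, [0, 0, 0], [0, 0, 0]],
    [0, [0, 0, 0], [0, 0, 0]],
  ],
)

```text
time_s: 5.48
ee_pos: [534.2, -278.1, 168.4]
ee_rot: [-180.0, 0.1, 163.3]
force: [0.1, 0.0, -1.0]
gripper_width: 11.5
gripper_force: 25.0
```

```bash
python3 - <<'E'
from h import *
s=state();a=grab_frame("wrist");b=grab_frame("scene")
x,y=proj(camera_info("scene"),[s["ee_pos"]])[0].astype(int)
c=b[max(y-50,0):y+50,max(x-50,0):x+50]
cv2.imwrite("pics/lift.png",np.hstack([cv2.resize(a,(400,300)),cv2.resize(c,(300,300),interpolation=cv2.INTER_CUBIC)]));print(s["force"],s["gripper_width"])
E
```

```text
[ 0.11072775  0.03303155 -1.04300081] 11.486491110048924
```

View pics/lift.png

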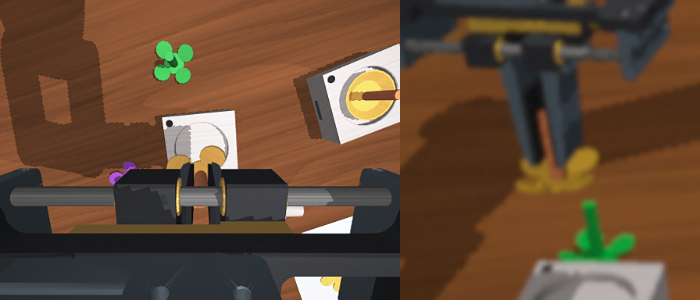

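The rosette is held upright between the fingers, clear of the die (its recess is empty at (205,140)). Carrying it to above the empty compartment at (546.5,309).

Call:
move_arm(
  motion=[
    [0, [0, 0.5, 0], [0, 0, 0]],
    [0, [0, 0.8, 0], [0, 0, 0]],
    [0, [0, 1, 0], [0, 0, 0]],
    [0, [0, 1, 0], [0, 0, 0]],
    [0, [0, 1, 0], [0, 0, 0]],
    [0, [0, 1, 0], [0, 0, 0]],
    [0, [0, 1, 0], [0, 0, 0]],
    [0, [0, 1, 0], [0, 0, 0]],
    [0, [0, 1, 0], [0, 0, 0]],
    [0, [0, 1, 0], [0, 0, 0]],
    [0, [0, 1, 0], [0, 0, 0]],
    [0, [0, 1, 0], [0, 0, 0]],
    [0, [0.1, 1, 0], [0, 0, 0]],
    [0, [0.1, 1, 0], [0, 0, 0]],
    [0, [0.1, 1, 0], [0, 0, 0]],
    [0, [0.1, 1, 0], [0, 0, 0]],
    [0, [0.1, 1, 0], [0, 0, 0]],
    [0, [0, 1, 0], [0, 0, 0]],
  ],
)

```text
time_s: 7.08
ee_pos: [545.7, 156.2, 166.9]
ee_rot: [-180.0, -0.1, 163.4]
force: [0.6, -0.9, -0.2]
gripper_width: 11.5
gripper_force: 25.0
```

Call:
move_arm(
  motion=[
    [0, [0, 1, 0], [0, 0, 0]],
    [0, [0, 1, 0], [0, 0, 0]],
    [0, [0, 1, 0], [0, 0, 0]],
    [0, [0, 1, 0], [0, 0, 0]],
    [0, [0, 1, 0], [0, 0, 0]],
    [0, [0, 0.7, 0], [0, 0, 0]],
    [0, [0, 0.5, 0], [0, 0, 0]],
    [0, [0, 0, 0], [0, 0, 0]],
    [0, [0, 0, 0], [0, 0, 0]],
    [0, [0, 0, 0], [0, 0, 0]],
  ],
)

```text
time_s: 7.92
ee_pos: [546.2, 308.4, 167.6]
ee_rot: [-179.9, -0.0, 163.3]
force: [-0.2, -0.8, -1.2]
gripper_width: 11.2
gripper_force: 25.0
```

```bash
python3 - <<'E'
from h import *
s=state();w=camera_info("wrist");a=grab_frame("wrist")
for p in [[625.5,316.1,18],[492.3,144.8,18],[401.8,216.8,18],[535.4,389.2,18],[546.5,309,5]]:
    x,y=proj(w,p)[0].astype(int);cv2.drawMarker(a,(int(x),int(y)),(255,0,255),0,8)
b=grab_frame("scene")
cv2.imwrite("pics/above.png",np.hstack([cv2.resize(a,(400,300)),cv2.resize(b[110:260,290:490],(400,300),interpolation=cv2.INTER_CUBIC)]));print(s["ee_pos"],s["force"],s["gripper_width"])
E
```

```text
[546.19665903 308.42795453 167.55942592] [-0.24474752 -0.84437385 -1.24818593] 11.23165542353174
```

View pics/above.png

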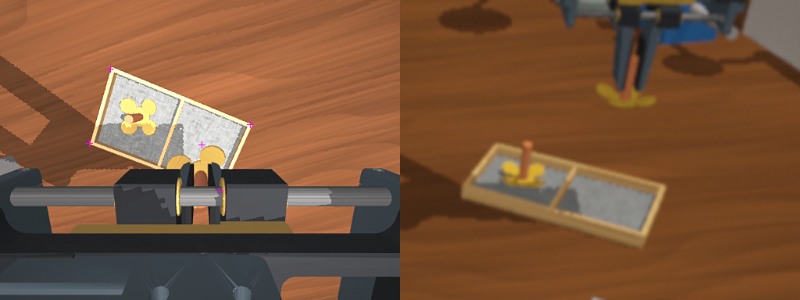

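The marked tray corners match in the wrist view, and the rosette hangs upright over the empty compartment. Lowering it.

Call:
move_arm(
  motion=[
    [0, [0, 0, -0.5], [0, 0, 0]],
    [0, [0, 0, -0.8], [0, 0, 0]],
    [0, [0, 0, -0.8], [0, 0, 0]],
    [0, [0, 0, -0.8], [0, 0, 0]],
    [0, [0, 0, -0.8], [0, 0, 0]],
    [0, [0, 0, -0.6], [0, 0, 0]],
    [0, [0, 0, -0.5], [0, 0, 0]],
    [0, [0, 0, -0.3], [0, 0, 0]],
    [0, [0, 0, -0.2], [0, 0, 0]],
    [0, [0, 0, -0.15], [0, 0, 0]],
    [0, [0, 0, -0.08], [0, 0, 0]],
    [0, [0, 0, -0.04], [0, 0, 0]],
    [0, [0, 0, 0], [0, 0, 0]],
    [0, [0, 0, 0], [0, 0, 0]],
  ],
)

```text
time_s: 9.18
ee_pos: [546.9, 309.6, 29.3]
ee_rot: [180.0, 0.0, 163.3]
force: [-0.1, -0.1, -0.6]
gripper_width: 11.7
gripper_force: 25.0
```

Call:
move_arm(
  motion=[
    [0, [0, 0, -0.04], [0, 0, 0]],
    [0, [0, 0, -0.04], [0, 0, 0]],
    [0, [0, 0, -0.04], [0, 0, 0]],
    [0, [0, 0, 0], [0, 0, 0]],
    [0, [0, 0, 0], [0, 0, 0]],
  ],
)

```text
time_s: 9.6
ee_pos: [546.6, 309.4, 25.7]
ee_rot: [180.0, -0.0, 163.3]
force: [0.9, -0.2, -1.0]
gripper_width: 11.7
gripper_force: 25.0
```

Call:
move_arm(
  motion=[
    [0, [0, 0, -0.03], [0, 0, 0]],
    [0, [0, 0, 0], [0, 0, 0]],
    [0, [0, 0, 0], [0, 0, 0]],
  ],
)

```text
time_s: 9.85
ee_pos: [546.6, 309.4, 25.6]
ee_rot: [180.0, 0.0, 163.3]
force: [-1.2, -1.1, 4.0]
gripper_width: 11.2
gripper_force: 25.0
```

Contact with the floor (4 N). Releasing slowly, then rising.

Call:
move_arm(
  motion=[
    [13, [0, 0, 0], [0, 0, 0]],
    [15, [0, 0, 0], [0, 0, 0]],
    [20, [0, 0, 0], [0, 0, 0]],
    [30, [0, 0, 0], [0, 0, 0]],
    [36, [0, 0, 0], [0, 0, 0]],
    [36, [0, 0, 0], [0, 0, 0]],
    [36, [0, 0, 0], [0, 0, 0]],
    [36, [0, 0, 0.4], [0, 0, 0]],
    [36, [0, 0, 0.8], [0, 0, 0]],
    [36, [0, 0, 1], [0, 0, 0]],
    [36, [0, 0, 1], [0, 0, 0]],
    [36, [0, 0, 1], [0, 0, 0]],
    [36, [0, 0, 1], [0, 0, 0]],
    [36, [0, 0, 0.8], [0, 0, 0]],
    [36, [0, 0, 0], [0, 0, 0]],
    [36, [0, 0, 0], [0, 0, 0]],
  ],
)

```text
time_s: 11.18
ee_pos: [547.1, 309.7, 176.8]
ee_rot: [179.9, 0.1, 163.3]
force: [0.4, -0.9, -0.4]
gripper_width: 36.0
gripper_force: 0.0
```

```bash
python3 - <<'E'
from h import *
s=state();a=grab_frame("wrist");b=grab_frame("scene")
cv2.imwrite("pics/end.png",np.hstack([cv2.resize(a,(400,300)),cv2.resize(b[140:260,290:450],(400,300),interpolation=cv2.INTER_CUBIC)]));print(s["time_s"],s["ee_pos"],s["force"])
E
```

```text
11.1833 [547.14473119 309.68249842 176.78938984] [ 0.35431027 -0.91359293 -0.40988861]
```

View pics/end.png

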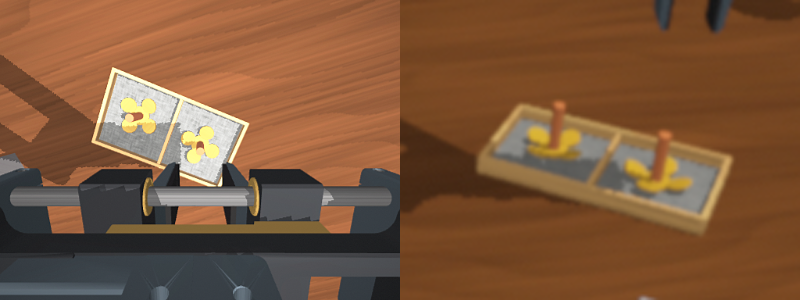

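Both rosettes stand upright in the tray: the new one is centred at (200,146) in its compartment, and the other is still at (137,116). The gripper is clear.

```bash
python3 -c "
from workcell import *
print(job_done())"
```

```text
the job is handed in; nothing more can be done
None
```

The job is handed in: the four-petalled rosette stands upright in the centre of the empty compartment, released at about 11 s, and the arm didn't touch the round rosette or the one already in the tray; no verdict was returned.

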